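Lift a battery cell out of its block with the insulated tongs

TASK

The short round battery cell in the cell block must be held up for inspection without touching it by hand. Take the tongs up off their hook, close them on the short cell, lift it straight out of its socket and finish while still holding it upright in the tongs, its underside at least 10 cm above the table and clear of everything else. Keep the gripper itself off the cell, and leave the two long cells standing in their sockets.

Things in the scene. Friction and masses are not known exactly. Their poses are not given: they have to be found in the camera images.
- tongs: insulated spring tongs, 126 mm long, 80 g, hanging tips down over the hook's peg. Origin: middle of the underside of the bridge (top end), which rests on the peg; z up, away from the tips (tips at z = -120 mm); y is the line along which the legs close. Bridge 18 (x) x 26 (y) x 6 mm, above the origin. Two grey legs, 18 mm wide, 5 mm thick, hinge on it at y = +-12 mm, z = 0.
- tongs_grip (a point): where to grip the tongs: between the legs, 30 mm below the bridge's underside (fine ridges on the outer faces). Fingers come from above, close along the tongs' y. Open legs splay, so the fingertips touch first: width over the legs at depth d below the bridge = 29 mm + 2 d (0.14 - closing angle), 43 mm at d = 50 when open. 35 to 40 mm there carries them, jaws still open; wider drops them.
- tongs_jaw (a point): midway between the jaws, 109 mm below the bridge's underside, 11 mm above the tips. The jaws are the lowest 20 mm of the legs, 20 mm wide in x, each with two upright rubber ribs that centre a round cell. Clear gap between the ribs: 42 mm open, 31 mm at a closing angle of 0.05, 26 mm at 0.08; 60 mm over the jaws' outsides when open.
- tongs_left (a joint): closing angle of each leg (the two are geared alike; springs open them against a stop): 0 = open, 0.14 rad = jaws parallel on an 18 mm cell, 0.18 = shut stop. Squeezing at the grip takes about 5 N a side to begin, 10 N when closed; a grip of 30 to 60 N holds a cell well.
- hook_stand: fixed steel hook stand: foot 150 (x) x 90 (y) x 12 mm, origin under its middle. A post at x = +58 mm carries a level peg, 8 mm thick, along -x, its top at z = 180 mm, upturned by 8 mm at its end (x = -51 mm). The tongs hang at about x = -20 mm, the peg between their legs: they come off straight up (135 mm, jaws open) or up 15 mm or more, then away along -x.
- cell_block: fixed black cell block, 180 (x) x 50 (y) x 14 mm, origin under its middle. Three round sockets, 20 mm wide and 8 mm deep, in a row along its x axis at x = -60, 0 and +60 mm; a cell stands in each.
- cell_short: the short cell, to be picked: upright grey cylinder 18 mm in diameter, 35 mm high, about 25 g. Origin at the centre of its underside, z up. It stands in one of the three sockets with its underside 6 mm above the table, so 27 mm stand out of the block (which is 14 mm high).
- cell_long_a: a long cell, not to be touched: upright grey cylinder 18 mm in diameter, 65 mm high, in another socket of the block. Origin at the centre of its underside.
- cell_long_b: the other long cell, the same as the first.

How it is judged (in metres and radians):
On the way, in this order (a step that is already met when the one before it is completed fails the run):
1. the gripper has lifted the tongs off the hook, the cell still in its socket (contact force between the fingers and tongs above 1 N and contact force between tongs and hook_stand below 0.1 N and distance of tongs from where it was at the start of the episode above 0.03 m and distance of cell_short from where it was at the start of the episode below 0.012 m), for 0.2 s.
2. the tongs are closed on the short cell (contact force between the fingers and tongs above 1 N and contact force between tongs and hook_stand below 0.1 N and contact force between tongs and cell_short above 1 N and value of joint tongs_left above 0.08 rad), for 0.2 s.
At the end, for the whole second after the job is handed in: Gripper holds the tongs, off hook and block; they are closed on the short cell, its underside over 90 mm above the table, tilt under 0.35 rad, at rest, touching neither gripper, block nor stand; both long cells stand in their sockets (moved < 12 mm, tilt < 0.2 rad) (all of step 2 and height (world z) of cell_short above 0.09 m and angle between cell_short's own z axis and vertical below 0.35 rad and linear speed of cell_short below 0.03 m/s and contact force between cell_short and the fingers below 0.05 N and contact force between cell_short and cell_block below 0.05 N and contact force between cell_short and hook_stand below 0.05 N and contact force between tongs and cell_block below 0.1 N and distance of each of cell_long_a, cell_long_b from where it was at the start of the episode below 0.012 m and angle between each of cell_long_a, cell_long_b's own z axis and vertical below 0.2 rad); the arm keeps its last pose, push and grip.
It fails at once if the gripper touches the short cell (contact force between the fingers and cell_short above 0.5 N).
It fails at once if a long cell is knocked over or pulled out (distance of any of cell_long_a, cell_long_b from where it was at the start of the episode above 0.02 m or angle between any of cell_long_a, cell_long_b's own z axis and vertical above 0.4 rad).
It also fails if it takes over 38 s, if anything falls off the work surface, if the arm or the gripper's body presses on something with over 40 N, if the wrist force passes 120 N, or if a joint passes its speed limit or range.

ROBOT

A 6-joint arm with a two-finger parallel gripper is mounted at the origin on a cart in front of the work surface, level with it; the furniture and walls round the work are solid. World frame = base frame: x ahead of the robot, y to its left, z up, the work surface at z = 0. Lengths are in mm, angles in degrees, forces in N, time in s.
With the tool pointing down it reaches from about 250 to 725 mm from the base axis. Payload 9.7 kg.
Tool frame: the origin (TCP) lies at the very end of the fingers, on their centre line; the grasp point (between the pads) lies 19 mm behind it; z points along the fingers, y is the line along which they close (so a half turn about z gives the same grasp; the last joint's range is limited). The gripper opens to 85 mm and grips with 20 to 120 N. Pads are 22 mm wide; open, the fingers measure 114 mm over their backs; the gripper's body (76 mm by 85 mm) begins 54 mm behind the grasp point. The pads swing forward as they close: fully open they stand 13 mm farther back than shut.
Start: joints at [-71.104, 4.979, 10.078, 95.1, 0, 90], TCP at [178.117, -520.357, 231.284] pointing down, gripper open.
Joint ranges: [-179.16, 179.16], [-48.56, 103.87], [-65.8, 70.77], [-126.05, 130.52], [-82.76, 87.17], [-180, 180]. Speed limits (degrees/s): [127.2, 127.2, 147.25, 180, 180, 180].

INTERFACE

Orientations are given as a 3x3 rotation matrix whose columns are the frame's x, y, z axes.
In Python, from cell import arm gives the robot as it stands. The module is installed in compiled form; this text tells all that it offers.
- The arm moves only by the shell command python3 -m jog 'ROWS'. ROWS is a JSON object whose one key "plan" holds a list of rows, each an object of numbers: "tx", "ty", "tz": the shift along the tool's x, y, z in cm; "rx", "ry", "rz": the turn, a rotation vector about the tool's x, y, z in rad; "gripper": the opening, from 0 (shut) to 1 (fully open). In form: {"plan": [{"tx": .., "ty": .., "tz": .., "rx": .., "ry": .., "rz": .., "gripper": ..}, ...]}. A call has 1 to 12 rows; each row shifts and turns the commanded pose from where the row before left it, along the tool's axes as they then stand; what a row does not reach is not made up. A row lasts 1/12 s, in which the tool goes at most 41.7 mm and 7.16 degrees, less where a joint would pass 70% of its speed; a pose out of reach is approached as far as the arm can. A call is refused whole if a number of a shift passes 4.17 or a number of a turn 0.125, either way. A call with a gripper value outside its range is refused whole. The fingers move at their own pace and stop on an object; the grip force is fixed at half the most. Time passes only in rows, so rows that do not move let the fingers close. It gives the time, the measured TCP pose, the force, the opening and the grip force at its end, in the units of the state.
- arm.sense(): the state, without advancing time (a new reading comes with each control period).
- arm.grab_frame(name): name is "side" or "top"; returns (picture, depth): 480x640x3 uint8, red, green, blue; 480x640 float32, mm along the optical axis (not along the pixel's ray), 0 where there is no reading.
- arm.get_calibration(name): a dict with "camera_matrix" (3x3 intrinsics, pixels), "eye" and "attitude" of the camera in the world. Camera axes: x right, y down, z forward; pixel columns grow to the right and rows downward; lengths in mm; the calibration is good to about 2 mm. A picture is of the moment at which its call begins. get_calibration takes no time and is no camera call.
- arm.job_done(): hands the job in; it is judged then, once.
The state is a dict: "t": time; "joint_positions": joint angles; "qvel": joint speeds; "tau": joint torques, N m; "tool_pos": TCP position; "tcp_rot": TCP orientation; "wrist_force": force on the tool from outside, world axes, zero at the start; "ft_torque": the same for the moment, N m; "opening": finger opening in mm; "grip_force": force on a finger pad.
Only numpy, scipy, OpenCV 4.12 (cv2) and the standard library are available. Lean on these libraries where they do the work, as an engineer would, in place of code of your own. Each camera call takes 0.05 s, during which the arm holds its last target. There are 200 camera calls.

## Working session

There is one attempt and no reset: what is moved stays moved. The work goes in short steps, Python scripts to look and compute and a shell command to move; the robot and the scene stay as the last step left them, time stands still between calls to the robot, and variables do not carry over. Pictures are saved under pics/ and viewed, at most 10 in all, crops included, and the job is handed in when it is done.

```bash
mkdir -p pics
cat > h.py <<'E'
from cell import arm
import numpy as np, cv2
def cloud(n):
    p,d=arm.grab_frame(n); c=arm.get_calibration(n)
    K=np.array(c["camera_matrix"]);R=np.array(c["attitude"]);e=np.array(c["eye"])
    v,u=np.mgrid[:480,:640]
    P=np.stack([(u-K[0,2])/K[0,0]*d,(v-K[1,2])/K[1,1]*d,d],-1)@R.T+e
    P[d==0]=np.nan
    return p,d,P
E
python3 - <<'E'
from h import *
for n in("top","side"):
    p,d,P=cloud(n); np.savez(f"{n}0.npz",p=p,P=P); cv2.imwrite(f"pics/{n}0.png",p[:,:,::-1]); c=arm.get_calibration(n);print(n,c)
s=arm.sense();print(s["t"],s["tool_pos"],s["tcp_rot"],s["opening"])
E
```

```text
top {'camera_matrix': array([[490.65499093,   0.        , 323.27666843],
       [  0.        , 490.65499093, 242.75006844],
       [  0.        ,   0.        ,   1.        ]]), 'eye': array([476.449827  ,  11.81888638, 995.81318378]), 'attitude': array([[-0.02058673, -0.99488818,  0.09886197],
       [-0.99978381,  0.02019715, -0.00493997],
       [ 0.00291799, -0.09894229, -0.99508889]])}
side {'camera_matrix': array([[540.68358326,   0.        , 320.14179681],
       [  0.        , 540.68358326, 237.3682413 ],
       [  0.        ,   0.        ,   1.        ]]), 'eye': array([145.67066755, 550.46583146, 636.00125007]), 'attitude': array([[-0.7968909 , -0.36280135,  0.48305287],
       [-0.60397771,  0.46090101, -0.65021626],
       [ 0.01325979, -0.80990459, -0.58641175]])}
0.1 [ 178.03902522 -520.15270748  230.6485014 ] [[ 9.46119976e-01  3.23816059e-01 -3.88902176e-04]
 [ 3.23816292e-01 -9.46119259e-01  1.16492511e-03]
 [ 9.27361781e-06 -1.22809177e-03 -9.99999246e-01]] 85.374458183326
```

View pics/top0.png

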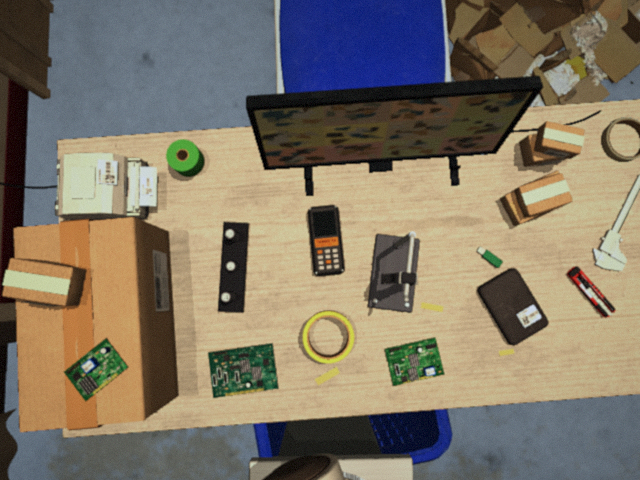

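View pics/side0.png

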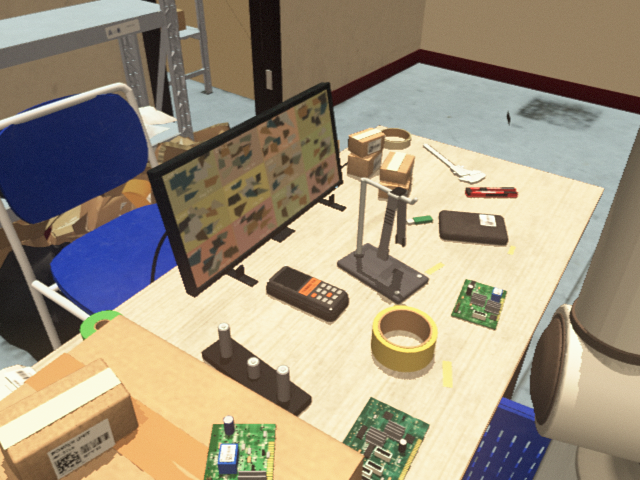

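The short cell is the middle one (top px ≈ 231,266), with the long cells at (229,234) and (225,297). The tongs hang at top px ≈ (400,278), the post at (410,237), and the peg points toward the robot. A large carton stands left of the block.

```bash
python3 - <<'E'
from h import *
np.set_printoptions(precision=1,suppress=True)
T=np.load("top0.npz")["P"];S=np.load("side0.npz")["P"];pt=np.load("top0.npz")["p"]
for v,u in [(234,229),(266,231),(297,225),(278,400),(237,410),(305,407),(308,409),(300,150),(340,165)]:
    print(u,v,T[v,u])
def rect(P,lo,hi,name):
    m=np.all((P>lo)&(P<hi),-1); Q=P[m]
    if len(Q)<5: print(name,len(Q));return
    r=cv2.minAreaRect(Q[:,:2].astype(np.float32)); print(name,len(Q),r, Q.mean(0), np.median(Q[:,2]))
# block region
c=T[266,231]; 
for nm,P in(("T",T),("S",S)):
    rect(P,[c[0]-120,c[1]-45,9],[c[0]+120,c[1]+45,20],nm+" block")
    for zl,zh in((32,55),(60,90)):
        m=np.all((P>[c[0]-120,c[1]-45,zl])&(P<[c[0]+120,c[1]+45,zh]),-1)
        n,l,st,ce=cv2.connectedComponentsWithStats(m.astype(np.uint8))
        for i in range(1,n):
            if st[i,4]>4: Q=P[l==i]; print(nm,zl,st[i,4],ce[i],Q.min(0),Q.max(0),Q.mean(0))
g=T[278,400]
for nm,P in(("T",T),("S",S)):
    rect(P,[g[0]-110,g[1]-80,8],[g[0]+110,g[1]+90,16],nm+" foot")
    rect(P,[g[0]-60,g[1]-40,183],[g[0]+40,g[1]+40,200],nm+" bridge/ post")
    rect(P,[g[0]-100,g[1]-40,172],[g[0]+130,g[1]+40,183],nm+" peg")
    rect(P,[g[0]-110,g[1]-50,60],[g[0]+20,g[1]+50,90],nm+" jaws")
E
python3 - <<'E'
import cv2
a=cv2.imread('pics/top0.png')[220:325,355:435];b=cv2.imread('pics/side0.png')[165:305,330:440]
a=cv2.resize(a,None,fx=4.5,fy=4.5,interpolation=2);b=cv2.resize(b,(371,472),interpolation=2);a=a[:472]
cv2.imwrite('pics/c0.png',cv2.hconcat([a,b]))
E
```

```text
229 234 [588.7 185.7  70.4]
231 266 [529.3 186.7  45.4]
225 297 [470.  193.   72.8]
400 278 [ 495.9 -117.   188.3]
410 237 [ 564.4 -137.8  178.5]
407 305 [ 446.4 -156.8   14. ]
409 308 [ 440.3 -161.    11.6]
150 300 [468.  310.4 137.5]
165 340 [393.1 304.1  72.8]
T block 1970 ((530.92236328125, 188.74969482421875), (51.09947967529297, 179.9344024658203), 86.33543395996094) [529.7 187.6  15.1] 15.107809890219528
T 32 22 [235.2 236.5] [582.  175.7  32.5] [596.1 186.9  54. ] [587.  178.8  43. ]
T 32 70 [230.8 265.4] [522.1 180.   32.5] [539.4 197.4  45.4] [530.7 188.   40.1]
T 32 20 [231.7 295.7] [463.8 183.6  33.7] [479.2 189.5  53.9] [472.1 185.8  44.2]
T 60 76 [229.9 233.3] [581.7 176.   60.5] [598.9 193.9  74.2] [590.  184.1  69.7]
T 60 77 [225.9 296.5] [462.3 183.4  61.4] [479.3 200.9  74.5] [471.  191.8  69.8]
S block 2597 ((530.6212768554688, 188.1317138671875), (52.487693786621094, 182.1507568359375), 86.26927185058594) [527.5 190.   13.2] 13.12959319012191
S 32 129 [225.3 341.2] [580.6 178.4  32.1] [595.9 193.7  54.9] [585.6 188.   44. ]
S 32 123 [253.3 362.8] [521.5 180.   32.
[... 849 characters left out ...]
3208618164), 84.66506958007812) [ 497.4 -108.5   77.4] 79.13233662967491
S foot 2463 ((484.94940185546875, -100.77128601074219), (151.85252380371094, 211.7003173828125), 82.57691955566406) [ 502.3 -125.5   10.9] 10.861604391478295
S bridge/ post 114 ((483.245361328125, -132.4716339111328), (48.417999267578125, 25.952957153320312), 4.330101490020752) [ 491.1 -130.   184.8] 184.77273634175643
S peg 330 ((516.845947265625, -131.37322998046875), (31.957841873168945, 117.45259857177734), 88.1181411743164) [ 510.6 -130.   177.4] 177.4839045057386
S jaws 299 ((495.75469970703125, -130.56410217285156), (62.72369384765625, 21.96936798095703), 86.1553955078125) [ 495.5 -127.9   75.3] 75.72467189511974
```

View pics/c0.png

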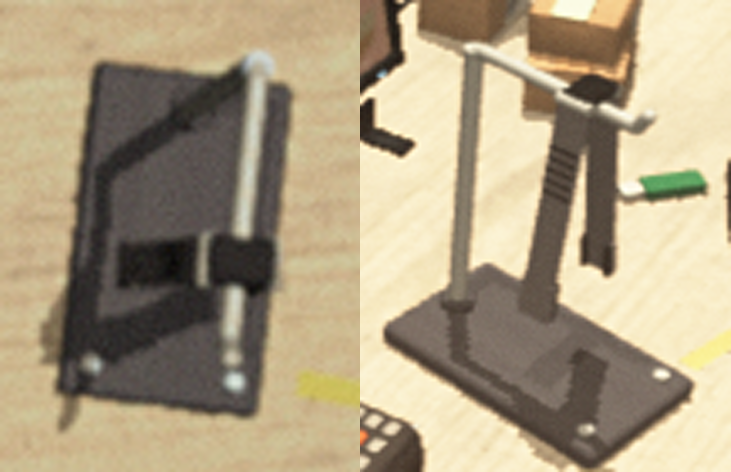

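Crop: the bridge (left crop ≈ px 243,262) sits on the peg. The legs splay along world y, roughly square to the peg. I'll refine the fit and test which way rz turns joint 6.

```bash
python3 - <<'E'
from h import *
np.set_printoptions(precision=1,suppress=True)
for n in("top0","side0"):
    z=np.load(n+".npz");P=z["P"];br=z["p"].max(-1)
    box=lambda lo,hi:np.all((P>lo)&(P<hi),-1)
    m=box([470,-160,180],[525,-100,195])&(br<75);Q=P[m]
    print(n,"bridge",m.sum(),Q.min(0),Q.max(0),np.median(Q,0),cv2.minAreaRect(Q[:,:2].astype(np.float32)))
    m=box([440,-160,165],[580,-100,200])&(br>110);Q=P[m]
    vx,vy,x0,y0=cv2.fitLine(Q[:,:2].astype(np.float32),cv2.DIST_HUBER,0,.01,.01).ravel()
    print(" peg",m.sum(),Q.min(0),Q.max(0),np.degrees(np.arctan2(vy,vx)),x0,y0,"y at 495:",y0+vy/vx*(495-x0))
    m=box([400,-220,8],[600,-60,16])&(br<110);Q=P[m];print(" foot",cv2.minAreaRect(Q[:,:2].astype(np.float32)))
    for a,b in((70,90),(90,110),(110,130)):
        m=box([460,-190,a],[530,-70,b]);Q=P[m];print(" legs",a,Q.min(0),Q.max(0))
E
python3 -m jog '{"plan":[{"rz":-0.125,"tz":0,"gripper":1}]}'; python3 -c "
from cell import arm;print(arm.sense()['joint_positions'])"
```

```text
top0 bridge 149 [ 487.3 -142.5  182.8] [ 505.8 -118.6  191.6] [ 495.8 -130.4  186.9] ((496.47003173828125, -130.69924926757812), (23.7895565032959, 17.282123565673828), 82.06590270996094)
 peg 326 [ 458.1 -147.3  173. ] [ 574.6 -115.7  191.5] -8.475074 519.88617 -134.14893 y at 495: -130.44073
 foot ((511.2376708984375, -132.40435791015625), (88.82549285888672, 147.87884521484375), 81.51106262207031)
 legs 70 [ 485.  -157.1   70.6] [ 508.5 -100.9   88.1]
 legs 90 [ 489.6 -106.9   90.3] [ 506.2 -103.   109. ]
 legs 110 [ 486.5 -149.   111.3] [ 507.2 -106.8  128.5]
side0 bridge 78 [ 486.9 -140.9  181.6] [ 504.6 -118.9  186.3] [ 494.2 -130.9  184.7] ((495.86212158203125, -129.962890625), (21.49757957458496, 17.723756790161133), 86.1833724975586)
 peg 319 [ 458.3 -147.   165. ] [ 575.1 -115.4  188.2] -8.303793 517.0936 -132.31625 y at 495: -129.09164
 foot ((509.135986328125, -130.6838836669922), (86.90597534179688, 145.28067016601562), 80.35589599609375)
 legs 70 [ 483.2 -161.3   70.2] [ 508.4 -100.8   90. ]
 legs 90 [ 485.2 -156.8   90.1] [ 508.1 -102.5  109.9]
 legs 110 [ 485.4 -155.3  110.2] [ 507.8 -104.8  129.7]
[-7.11051124e+01  5.00760759e+00  1.00380171e+01  9.51007740e+01
  5.32581255e-04  9.00010111e+01]schema error: expected keys tx, ty, tz, rx, ry, rz, gripper
```

```bash
python3 -m jog '{"plan":[{"tx":0,"ty":0,"tz":0,"rx":0,"ry":0,"rz":-0.125,"gripper":1},{"tx":0,"ty":0,"tz":0,"rx":0,"ry":0,"rz":-0.125,"gripper":1}]}'; python3 -c "
from cell import arm;print(arm.sense()['joint_positions'],arm.sense()['tcp_rot'])"
```

```text
t: 0.27
tool_pos: [178.1, -520.2, 230.9]
tcp_rot: [[0.834, 0.552, -0.0], [0.552, -0.834, 0.001], [0.0, -0.001, -1.0]]
wrist_force: [-0.0, -0.2, 0.0]
opening: 85.6
grip_force: 0.0
[-7.11040241e+01  4.99894587e+00  1.00518487e+01  9.50989614e+01
 -7.45560854e-04  7.53712601e+01] [[ 8.33647678e-01  5.52296546e-01 -2.72646848e-04]
 [ 5.52296581e-01 -8.33647357e-01  7.56338329e-04]
 [ 1.90431723e-04 -7.81101614e-04 -9.99999677e-01]]
```

```bash
python3 -m jog '{"plan":[{"tx":0,"ty":0,"tz":0,"rx":0,"ry":0,"rz":-0.125,"gripper":1},{"tx":0,"ty":0,"tz":0,"rx":0,"ry":0,"rz":-0.125,"gripper":1},{"tx":0,"ty":0,"tz":0,"rx":0,"ry":0,"rz":-0.125,"gripper":1},{"tx":0,"ty":0,"tz":0,"rx":0,"ry":0,"rz":-0.125,"gripper":1},{"tx":0,"ty":0,"tz":0,"rx":0,"ry":0,"rz":-0.125,"gripper":1},{"tx":0,"ty":0,"tz":0,"rx":0,"ry":0,"rz":-0.125,"gripper":1},{"tx":0,"ty":0,"tz":0,"rx":0,"ry":0,"rz":-0.125,"gripper":1},{"tx":0,"ty":0,"tz":0,"rx":0,"ry":0,"rz":-0.125,"gripper":1},{"tx":0,"ty":0,"tz":0,"rx":0,"ry":0,"rz":-0.125,"gripper":1},{"tx":0,"ty":0,"tz":0,"rx":0,"ry":0,"rz":-0.125,"gripper":1},{"tx":0,"ty":0,"tz":0,"rx":0,"ry":0,"rz":-0.125,"gripper":1},{"tx":0,"ty":0,"tz":0,"rx":0,"ry":0,"rz":-0.125,"gripper":1}]}' >/dev/null
python3 -m jog '{"plan":[{"tx":0,"ty":0,"tz":0,"rx":0,"ry":0,"rz":-0.125,"gripper":1},{"tx":0,"ty":0,"tz":0,"rx":0,"ry":0,"rz":-0.125,"gripper":1},{"tx":0,"ty":0,"tz":0,"rx":0,"ry":0,"rz":-0.125,"gripper":1},{"tx":0,"ty":0,"tz":0,"rx":0,"ry":0,"rz":-0.125,"gripper":1},{"tx":0,"ty":0,"tz":0,"rx":0,"ry":0,"rz":-0.125,"gripper":1},{"tx":0,"ty":0,"tz":0,"rx":0,"ry":0,"rz":-0.125,"gripper":1},{"tx":0,"ty":0,"tz":0,"rx":0,"ry":0,"rz":-0.125,"gripper":1},{"tx":0,"ty":0,"tz":0,"rx":0,"ry":0,"rz":-0.06,"gripper":1},{"tx":0,"ty":0,"tz":0,"rx":0,"ry":0,"rz":0,"gripper":1}]}'
cat >> h.py <<'E'
def go(target):
    s=arm.sense();R=np.array(s["tcp_rot"]);d=R.T@(np.array(target)-s["tool_pos"])
    print("t",round(s["t"],2),"shift cm",np.round(d/10,2),"pos",np.round(s["tool_pos"],1),"yaw y",np.round(np.degrees(np.arctan2(R[1,1],R[0,1])),2),"q",np.round(s["joint_positions"],1),"F",np.round(s["wrist_force"],1),"open",round(s["opening"],1),"grip",round(s["grip_force"],1))
E
python3 -c "
from h import *;go([496,-130.3,231])"
```

```text
t: 2.02
tool_pos: [178.1, -520.2, 230.9]
tcp_rot: [[-0.992, 0.124, -0.0], [0.124, 0.992, 0.001], [0.0, 0.001, -1.0]]
wrist_force: [-0.6, 0.6, -0.0]
opening: 85.6
grip_force: 0.0
t 2.02 shift cm [-2.672e+01  4.263e+01  1.000e-02] pos [ 178.1 -520.2  230.9] yaw y 82.89 q [-71.1   5.   10.1  95.1  -0.  -64. ] F [-0.6  0.6 -0. ] open 85.6 grip 0.0
```

```bash
python3 -m jog '{"plan":[{"tx":-0.8,"ty":1.3,"tz":0,"rx":0,"ry":0,"rz":0,"gripper":1},{"tx":-1.9,"ty":3.0,"tz":0,"rx":0,"ry":0,"rz":0,"gripper":1},{"tx":-1.9,"ty":3.0,"tz":0,"rx":0,"ry":0,"rz":0,"gripper":1},{"tx":-1.9,"ty":3.0,"tz":0,"rx":0,"ry":0,"rz":0,"gripper":1},{"tx":-1.9,"ty":3.0,"tz":0,"rx":0,"ry":0,"rz":0,"gripper":1},{"tx":-1.9,"ty":3.0,"tz":0,"rx":0,"ry":0,"rz":0,"gripper":1},{"tx":-1.9,"ty":3.0,"tz":0,"rx":0,"ry":0,"rz":0,"gripper":1},{"tx":-1.9,"ty":3.0,"tz":0,"rx":0,"ry":0,"rz":0,"gripper":1},{"tx":-1.9,"ty":3.0,"tz":0,"rx":0,"ry":0,"rz":0,"gripper":1},{"tx":-1.9,"ty":3.0,"tz":0,"rx":0,"ry":0,"rz":0,"gripper":1},{"tx":-1.9,"ty":3.0,"tz":0,"rx":0,"ry":0,"rz":0,"gripper":1},{"tx":-1.9,"ty":3.0,"tz":0,"rx":0,"ry":0,"rz":0,"gripper":1}]}' >/dev/null
python3 -m jog '{"plan":[{"tx":-1.9,"ty":3.0,"tz":0,"rx":0,"ry":0,"rz":0,"gripper":1},{"tx":-1.9,"ty":3.0,"tz":0,"rx":0,"ry":0,"rz":0,"gripper":1},{"tx":-1.2,"ty":2.2,"tz":0,"rx":0,"ry":0,"rz":0,"gripper":1},{"tx":0,"ty":0,"tz":0,"rx":0,"ry":0,"rz":0,"gripper":1},{"tx":0,"ty":0,"tz":0,"rx":0,"ry":0,"rz":0,"gripper":1},{"tx":0,"ty":0,"tz":0,"rx":0,"ry":0,"rz":0,"gripper":1}]}' >/dev/null
python3 - <<'E'
from h import *
go([496,-130.3,135])
p,d,P=cloud("side"); cv2.imwrite("pics/s1.png",cv2.resize(p[60:320,270:560,::-1],None,fx=2,fy=2))
E
```

```text
t 3.52 shift cm [0.06 0.19 9.62] pos [ 496.4 -132.2  231.2] yaw y 82.69 q [-14.9   0.    4.9  94.9  -0.   -7.6] F [-0.7  0.3  0. ] open 85.5 grip 0.0
```

View pics/s1.png

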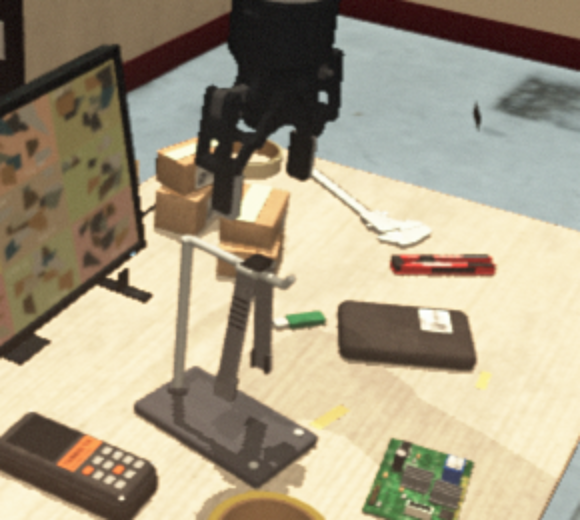

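The gripper is centred over the tongs (picture px ≈ 255,262), with its fingers either side of the legs. Descending.

```bash
python3 -m jog '{"plan":[{"tx":0,"ty":0.2,"tz":1.5,"rx":0,"ry":0,"rz":0,"gripper":1},{"tx":0,"ty":0,"tz":2.4,"rx":0,"ry":0,"rz":0,"gripper":1},{"tx":0,"ty":0,"tz":2.4,"rx":0,"ry":0,"rz":0,"gripper":1},{"tx":0,"ty":0,"tz":2.4,"rx":0,"ry":0,"rz":0,"gripper":1},{"tx":0,"ty":0,"tz":1.2,"rx":0,"ry":0,"rz":0,"gripper":0.8},{"tx":0,"ty":0,"tz":0.4,"rx":0,"ry":0,"rz":0,"gripper":0.6},{"tx":0,"ty":0,"tz":0,"rx":0,"ry":0,"rz":0,"gripper":0.55},{"tx":0,"ty":0,"tz":0,"rx":0,"ry":0,"rz":0,"gripper":0.45},{"tx":0,"ty":0,"tz":0,"rx":0,"ry":0,"rz":0,"gripper":0.44},{"tx":0,"ty":0,"tz":0,"rx":0,"ry":0,"rz":0,"gripper":0.44},{"tx":0,"ty":0,"tz":0,"rx":0,"ry":0,"rz":0,"gripper":0.44},{"tx":0,"ty":0,"tz":0,"rx":0,"ry":0,"rz":0,"gripper":0.44}]}'
python3 - <<'E'
from h import *
go([496,-130.3,128])
p,d,P=cloud("side"); cv2.imwrite("pics/s2.png",cv2.resize(p[100:320,320:480,::-1],None,fx=2.7,fy=2.7,interpolation=2))
E
```

```text
t: 4.57
tool_pos: [497.5, -130.7, 129.3]
tcp_rot: [[-0.992, 0.126, 0.002], [0.126, 0.992, -0.001], [-0.002, -0.0, -1.0]]
wrist_force: [0.7, -0.4, 4.2]
opening: 37.8
grip_force: 5.0
t 4.57 shift cm [0.16 0.02 0.13] pos [ 497.5 -130.7  129.3] yaw y 82.74 q [-14.7  -0.8  -7.2  83.6  -0.   -7.5] F [ 0.7 -0.4  4.2] open 37.8 grip 5.0
```

View pics/s2.png

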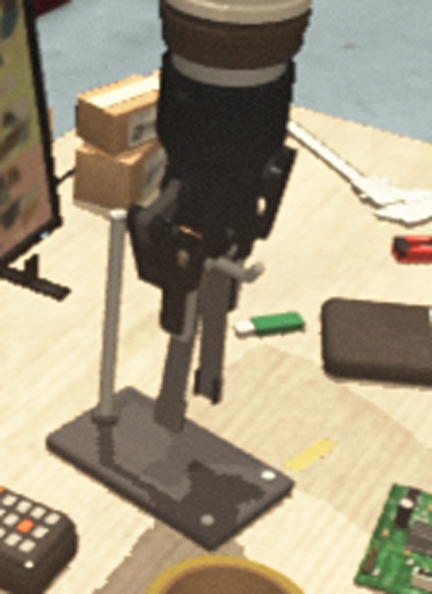

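The tongs are gripped at 37.8 mm with 5 N. Lifting straight up.

```bash
python3 -m jog '{"plan":[{"tx":0,"ty":0,"tz":-0.4,"rx":0,"ry":0,"rz":0,"gripper":0.44},{"tx":0,"ty":0,"tz":-0.8,"rx":0,"ry":0,"rz":0,"gripper":0.44},{"tx":0,"ty":0,"tz":-1.4,"rx":0,"ry":0,"rz":0,"gripper":0.44},{"tx":0,"ty":0,"tz":-1.6,"rx":0,"ry":0,"rz":0,"gripper":0.44},{"tx":0,"ty":0,"tz":-1.6,"rx":0,"ry":0,"rz":0,"gripper":0.44},{"tx":0,"ty":0,"tz":-1.6,"rx":0,"ry":0,"rz":0,"gripper":0.44},{"tx":0,"ty":0,"tz":-1.6,"rx":0,"ry":0,"rz":0,"gripper":0.44},{"tx":0,"ty":0,"tz":-1.6,"rx":0,"ry":0,"rz":0,"gripper":0.44},{"tx":0,"ty":0,"tz":-1.6,"rx":0,"ry":0,"rz":0,"gripper":0.44},{"tx":0,"ty":0,"tz":-1.6,"rx":0,"ry":0,"rz":0,"gripper":0.44},{"tx":0,"ty":0,"tz":-1.2,"rx":0,"ry":0,"rz":0,"gripper":0.44},{"tx":0,"ty":0,"tz":-0.6,"rx":0,"ry":0,"rz":0,"gripper":0.44}]}'
python3 -m jog '{"plan":[{"tx":0,"ty":0,"tz":0,"rx":0,"ry":0,"rz":0,"gripper":0.44},{"tx":0,"ty":0,"tz":0,"rx":0,"ry":0,"rz":0,"gripper":0.44},{"tx":0,"ty":0,"tz":0,"rx":0,"ry":0,"rz":0,"gripper":0.44}]}' >/dev/null
python3 - <<'E'
from h import *
go([496,-130.3,280])
p,d,P=cloud("side"); np.savez("s3.npz",p=p,P=P);cv2.imwrite("pics/s3.png",cv2.resize(p[20:320,320:520,::-1],None,fx=2,fy=2,interpolation=2))
E
```

```text
t: 5.62
tool_pos: [497.2, -130.5, 286.3]
tcp_rot: [[-0.992, 0.126, 0.002], [0.126, 0.992, -0.0], [-0.002, -0.0, -1.0]]
wrist_force: [0.0, 0.0, -0.9]
opening: 37.6
grip_force: 5.1
t 5.87 shift cm [0.08 0.01 0.34] pos [ 496.8 -130.5  283.4] yaw y 82.73 q [-14.7   1.5  12.4 100.9   0.   -7.5] F [-0.3  0.  -0.9] open 37.7 grip 5.1
```

View pics/s3.png

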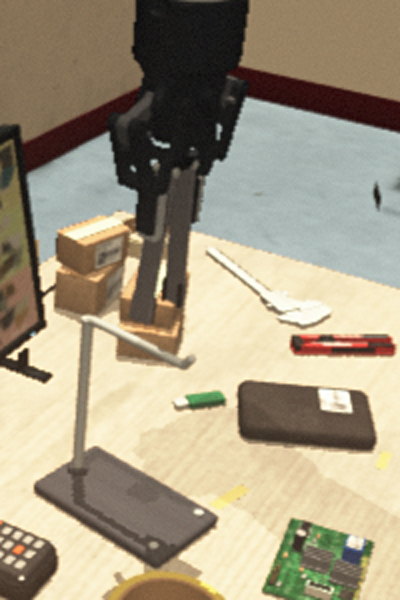

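The tongs are clear of the hook, hanging straight with jaws about 27 mm above the peg end. Moving over the short cell.

```bash
python3 -m jog '{"plan":[{"tx":0,"ty":1,"tz":0,"rx":0,"ry":0,"rz":0,"gripper":0.44},{"tx":0,"ty":2,"tz":0,"rx":0,"ry":0,"rz":0,"gripper":0.44},{"tx":0.1,"ty":3,"tz":0,"rx":0,"ry":0,"rz":0,"gripper":0.44},{"tx":0.1,"ty":3,"tz":0,"rx":0,"ry":0,"rz":0,"gripper":0.44},{"tx":0.1,"ty":3,"tz":0,"rx":0,"ry":0,"rz":0,"gripper":0.44},{"tx":0.1,"ty":3,"tz":0,"rx":0,"ry":0,"rz":0,"gripper":0.44},{"tx":0.1,"ty":3,"tz":0,"rx":0,"ry":0,"rz":0,"gripper":0.44},{"tx":0.1,"ty":3,"tz":0,"rx":0,"ry":0,"rz":0,"gripper":0.44},{"tx":0,"ty":3,"tz":0,"rx":0,"ry":0,"rz":0,"gripper":0.44},{"tx":0,"ty":3,"tz":0,"rx":0,"ry":0,"rz":0,"gripper":0.44},{"tx":0,"ty":3,"tz":0,"rx":0,"ry":0,"rz":0,"gripper":0.44},{"tx":0,"ty":2,"tz":0,"rx":0,"ry":0,"rz":-0.063,"gripper":0.44}]}'>/dev/null
python3 -m jog '{"plan":[{"tx":0,"ty":0,"tz":2,"rx":0,"ry":0,"rz":0,"gripper":0.44},{"tx":0,"ty":0,"tz":3,"rx":0,"ry":0,"rz":0,"gripper":0.44},{"tx":0,"ty":0,"tz":2.5,"rx":0,"ry":0,"rz":0,"gripper":0.44},{"tx":0,"ty":0,"tz":0.5,"rx":0,"ry":0,"rz":0,"gripper":0.44},{"tx":0,"ty":0,"tz":0,"rx":0,"ry":0,"rz":0,"gripper":0.44},{"tx":0,"ty":0,"tz":0,"rx":0,"ry":0,"rz":0,"gripper":0.44},{"tx":0,"ty":0,"tz":0,"rx":0,"ry":0,"rz":0,"gripper":0.44}]}'
python3 - <<'E'
from h import *
np.set_printoptions(precision=1,suppress=True)
go([530.8,188,200])
p,d,P=cloud("side"); np.savez("s4.npz",p=p,P=P);cv2.imwrite("pics/s4.png",cv2.resize(p[150:430,150:400,::-1],None,fx=2,fy=2,interpolation=2))
for a in range(110,190,10):
    m=np.all((P>[490,140,a])&(P<[570,240,a+10]),-1);Q=P[m];print(a,len(Q),Q.min(0) if len(Q) else'',Q.max(0) if len(Q) else '')
E
```

```text
t: 7.5
tool_pos: [532.0, 187.9, 206.2]
tcp_rot: [[-0.998, 0.064, 0.002], [0.064, 0.998, 0.001], [-0.002, 0.001, -1.0]]
wrist_force: [0.6, 0.2, -0.4]
opening: 37.6
grip_force: 5.1
t 7.5 shift cm [0.1 0.  0.6] pos [532.  187.9 206.2] yaw y 86.34 q [19.5  6.3  8.8 92.3  0.  23.1] F [ 0.6  0.2 -0.4] open 37.6 grip 5.1
110 0  
120 0  
130 45 [521.4 166.2 136. ] [542.  215.5 139.9]
140 155 [520.8 165.9 140.1] [542.  216.4 150. ]
150 171 [521.4 166.3 150.1] [542.9 215.2 159.9]
160 131 [522.2 166.5 160.1] [541.2 213.7 169.9]
170 142 [521.8 168.2 170. ] [540.7 212.4 179.9]
180 139 [521.7 168.  180.1] [540.5 211.2 190. ]
```

View pics/s4.png

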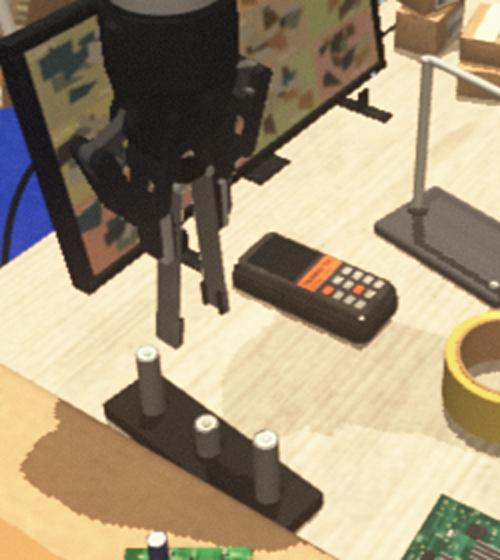

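The tongs hang over the middle (short) cell, with the jaw tips at z ≈ 136. The jaws are about 2 mm too far in +y and 1 mm in +x. I'll correct that and descend, stopping a little short to check.

```bash
python3 -m jog '{"plan":[{"tx":0.1,"ty":-0.2,"tz":1,"rx":0,"ry":0,"rz":0,"gripper":0.44},{"tx":0,"ty":0,"tz":2,"rx":0,"ry":0,"rz":0,"gripper":0.44},{"tx":0,"ty":0,"tz":2,"rx":0,"ry":0,"rz":0,"gripper":0.44},{"tx":0,"ty":0,"tz":1.5,"rx":0,"ry":0,"rz":0,"gripper":0.44},{"tx":0,"ty":0,"tz":0.5,"rx":0,"ry":0,"rz":0,"gripper":0.44},{"tx":0,"ty":0,"tz":0.5,"rx":0,"ry":0,"rz":0,"gripper":0.44},{"tx":0,"ty":0,"tz":0,"rx":0,"ry":0,"rz":0,"gripper":0.44},{"tx":0,"ty":0,"tz":0,"rx":0,"ry":0,"rz":0,"gripper":0.44},{"tx":0,"ty":0,"tz":0,"rx":0,"ry":0,"rz":0,"gripper":0.44}]}'
python3 - <<'E'
from h import *
np.set_printoptions(precision=1,suppress=True)
go([530.8,188,89])
p,d,P=cloud("side");cv2.imwrite("pics/s5.png",cv2.resize(p[250:430,180:340,::-1],None,fx=3,fy=3,interpolation=2))
for a in range(55,115,10):
    m=np.all((P>[490,140,a])&(P<[570,240,a+10]),-1);Q=P[m];print(a,len(Q),Q.min(0) if len(Q) else'',Q.max(0) if len(Q) else '')
E
```

```text
t: 8.3
tool_pos: [530.9, 185.9, 130.6]
tcp_rot: [[-0.998, 0.064, 0.002], [0.064, 0.998, 0.001], [-0.002, 0.001, -1.0]]
wrist_force: [-1.7, 0.5, 0.8]
opening: 37.8
grip_force: 5.1
t 8.3 shift cm [0.  0.2 4.2] pos [530.9 185.9 130.6] yaw y 86.34 q [19.3  5.7 -0.2 83.9  0.  23. ] F [-1.7  0.5  0.8] open 37.8 grip 5.1
55 45 [520.8 165.3  60.5] [543.1 214.   64.7]
65 132 [520.  165.1  65.3] [542.8 213.8  75. ]
75 145 [519.9 164.   75. ] [541.4 212.8  85. ]
85 113 [520.6 166.2  85. ] [541.  211.5  95. ]
95 119 [521.3 165.6  95.1] [540.4 211.  104.9]
105 120 [520.6 165.3 105.1] [539.8 209.3 115. ]
```

View pics/s5.png

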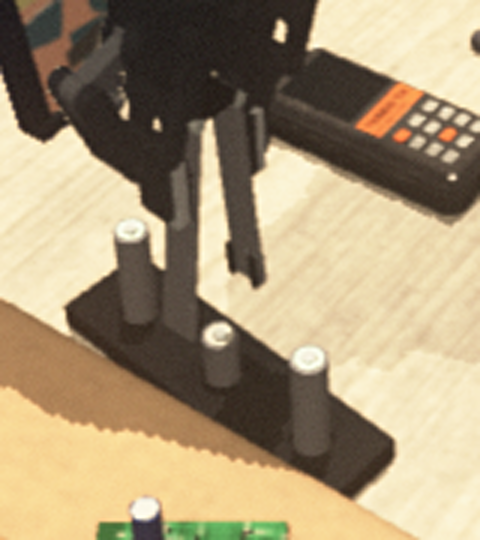

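The jaws straddle the short cell (picture px ≈ 220,335), centred within about 1 mm. The tips are at z ≈ 61. Descending 41 mm.

```bash
python3 -m jog '{"plan":[{"tx":0.05,"ty":-0.05,"tz":0.6,"rx":0,"ry":0,"rz":0,"gripper":0.44},{"tx":0,"ty":0,"tz":0.8,"rx":0,"ry":0,"rz":0,"gripper":0.44},{"tx":0,"ty":0,"tz":0.8,"rx":0,"ry":0,"rz":0,"gripper":0.44},{"tx":0,"ty":0,"tz":0.8,"rx":0,"ry":0,"rz":0,"gripper":0.44},{"tx":0,"ty":0,"tz":0.6,"rx":0,"ry":0,"rz":0,"gripper":0.44},{"tx":0,"ty":0,"tz":0.4,"rx":0,"ry":0,"rz":0,"gripper":0.44},{"tx":0,"ty":0,"tz":0,"rx":0,"ry":0,"rz":0,"gripper":0.44},{"tx":0,"ty":0,"tz":0,"rx":0,"ry":0,"rz":0,"gripper":0.44},{"tx":0,"ty":0,"tz":0,"rx":0,"ry":0,"rz":0,"gripper":0.44},{"tx":0,"ty":0,"tz":0,"rx":0,"ry":0,"rz":0,"gripper":0.44}]}'
python3 - <<'E'
from h import *
np.set_printoptions(precision=1,suppress=True)
go([530.8,188,89])
p,d,P=cloud("side");cv2.imwrite("pics/s6.png",cv2.resize(p[270:430,180:330,::-1],None,fx=3.5,fy=3.5,interpolation=2))
E
```

```text
t: 9.18
tool_pos: [530.1, 185.4, 89.8]
tcp_rot: [[-0.998, 0.064, 0.001], [0.064, 0.998, 0.0], [-0.001, 0.0, -1.0]]
wrist_force: [-0.3, 0.3, -1.3]
opening: 37.8
grip_force: 5.1
t 9.18 shift cm [-0.1  0.3  0.1] pos [530.1 185.4  89.8] yaw y 86.35 q [19.3  6.1 -4.4 79.5  0.  22.9] F [-0.3  0.3 -1.3] open 37.8 grip 5.1
```

View pics/s6.png

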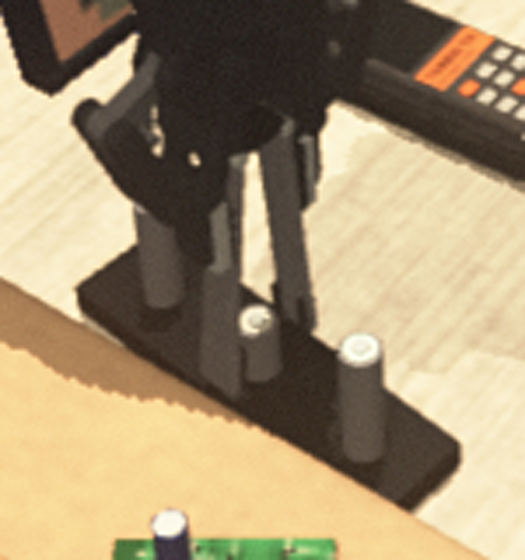

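The jaws stand either side of the short cell (px ≈ 258,340), clear of the block. Closing.

```bash
python3 -m jog '{"plan":[{"tx":0,"ty":0,"tz":0,"rx":0,"ry":0,"rz":0,"gripper":0.42},{"tx":0,"ty":0,"tz":0,"rx":0,"ry":0,"rz":0,"gripper":0.40},{"tx":0,"ty":0,"tz":0,"rx":0,"ry":0,"rz":0,"gripper":0.38},{"tx":0,"ty":0,"tz":0,"rx":0,"ry":0,"rz":0,"gripper":0.36},{"tx":0,"ty":0,"tz":0,"rx":0,"ry":0,"rz":0,"gripper":0.34},{"tx":0,"ty":0,"tz":0,"rx":0,"ry":0,"rz":0,"gripper":0.32},{"tx":0,"ty":0,"tz":0,"rx":0,"ry":0,"rz":0,"gripper":0.25},{"tx":0,"ty":0,"tz":0,"rx":0,"ry":0,"rz":0,"gripper":0},{"tx":0,"ty":0,"tz":0,"rx":0,"ry":0,"rz":0,"gripper":0},{"tx":0,"ty":0,"tz":0,"rx":0,"ry":0,"rz":0,"gripper":0},{"tx":0,"ty":0,"tz":0,"rx":0,"ry":0,"rz":0,"gripper":0},{"tx":0,"ty":0,"tz":0,"rx":0,"ry":0,"rz":0,"gripper":0}]}'
```

```text
t: 10.23
tool_pos: [529.9, 185.3, 89.4]
tcp_rot: [[-0.998, 0.064, 0.0], [0.064, 0.998, 0.0], [-0.0, 0.0, -1.0]]
wrist_force: [0.0, 0.0, 0.4]
opening: 27.6
grip_force: 58.9
```

Closed at 27.6 mm with 59 N, as expected for an 18 mm cell. Lifting straight up 130 mm.

```bash
python3 -m jog '{"plan":[{"tx":0,"ty":0,"tz":0,"rx":0,"ry":0,"rz":0,"gripper":0},{"tx":0,"ty":0,"tz":-0.2,"rx":0,"ry":0,"rz":0,"gripper":0},{"tx":0,"ty":0,"tz":-0.5,"rx":0,"ry":0,"rz":0,"gripper":0},{"tx":0,"ty":0,"tz":-0.8,"rx":0,"ry":0,"rz":0,"gripper":0},{"tx":0,"ty":0,"tz":-1.4,"rx":0,"ry":0,"rz":0,"gripper":0},{"tx":0,"ty":0,"tz":-2,"rx":0,"ry":0,"rz":0,"gripper":0},{"tx":0,"ty":0,"tz":-2,"rx":0,"ry":0,"rz":0,"gripper":0},{"tx":0,"ty":0,"tz":-2,"rx":0,"ry":0,"rz":0,"gripper":0},{"tx":0,"ty":0,"tz":-2,"rx":0,"ry":0,"rz":0,"gripper":0},{"tx":0,"ty":0,"tz":-1.4,"rx":0,"ry":0,"rz":0,"gripper":0},{"tx":0,"ty":0,"tz":-0.7,"rx":0,"ry":0,"rz":0,"gripper":0},{"tx":0,"ty":0,"tz":0,"rx":0,"ry":0,"rz":0,"gripper":0}]}' >/dev/null
python3 -m jog '{"plan":[{"tx":0,"ty":0,"tz":0,"rx":0,"ry":0,"rz":0,"gripper":0},{"tx":0,"ty":0,"tz":0,"rx":0,"ry":0,"rz":0,"gripper":0},{"tx":0,"ty":0,"tz":0,"rx":0,"ry":0,"rz":0,"gripper":0},{"tx":0,"ty":0,"tz":0,"rx":0,"ry":0,"rz":0,"gripper":0},{"tx":0,"ty":0,"tz":0,"rx":0,"ry":0,"rz":0,"gripper":0},{"tx":0,"ty":0,"tz":0,"rx":0,"ry":0,"rz":0,"gripper":0}]}'
python3 - <<'E'
from h import *
go([530.8,188,220])
p,d,P=cloud("side");cv2.imwrite("pics/s7.png",cv2.resize(p[180:430,170:370,::-1],None,fx=2.3,fy=2.3,interpolation=2))
Q=P[np.all((P>[490,140,80])&(P<[570,240,170]),-1)];print("lowest z of held parts",np.percentile(Q[:,2],[0,1,5]))
E
```

```text
t: 11.73
tool_pos: [529.7, 185.2, 218.9]
tcp_rot: [[-0.998, 0.064, -0.001], [0.064, 0.998, -0.0], [0.001, -0.0, -1.0]]
wrist_force: [-0.3, -0.0, -0.9]
opening: 27.8
grip_force: 59.1
t 11.73 shift cm [-0.09  0.29 -0.11] pos [529.7 185.2 218.9] yaw y 86.34 q [19.3  6.3 10.1 93.9 -0.  22.9] F [-0.3 -0.  -0.9] open 27.8 grip 59.1
lowest z of held parts [135.01700774 135.9643755  138.57469007]
```

View pics/s7.png

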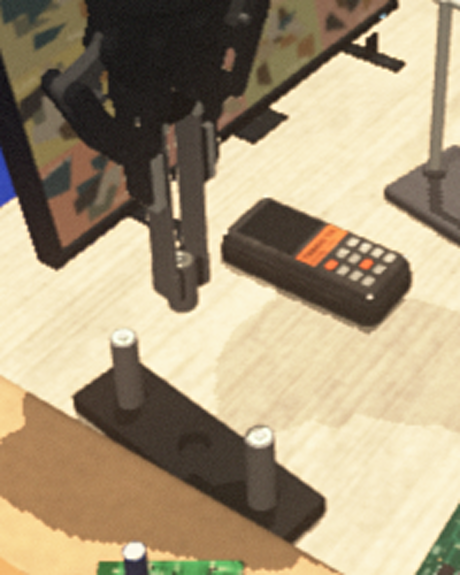

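The cell is held upright in the tongs (px ≈ 183,280), its underside at z ≈ 135. The middle socket is empty and both long cells are still standing, so I'm handing in.

```bash
python3 -c "
from cell import arm;print(arm.job_done())"
```

```text
the job is handed in; nothing more can be done
None
```

The job is handed in: the tongs hold the short cell upright about 135 mm above the table, clear of everything, and both long cells still stand in their sockets; no verdict was returned.

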